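Mix the salad dressing and hold the server ready over the bowl

TASK

Get ready to dress the salad. First mix the settled dressing: pick up the stoppered glass bottle, turn it upside down (at least three quarters of the way over), and stand it back upright on its cork coaster and let go of it. Then draw the taller of the two wooden salad servers straight up out of its caddy, turn it level, and finish while still holding it in the gripper, raised level with its blade over the salad bowl, well clear above the rim and touching nothing else; leave all the other things where they are.

Things in the scene. Friction and masses are not known exactly. Their poses are not given: they have to be found in the camera images.
- bottle: green glass dressing bottle, stopper stays shut, loose, about 0.35 kg, 200 mm tall: straight round body 58 mm in diameter up to 122 mm, shoulder to a 26 mm neck (150 to 176 mm up), 32 mm steel stopper on top. Origin: centre of its underside, z towards the stopper. Starts upright on the coaster, up to 17 mm off its centre
- coaster: round cork coaster, fixed, 120 mm in diameter, 8 mm thick; origin at the centre of its underside. It lies to one side of the robot's middle line, with the caddy on the other side (either way round)
- caddy: white ceramic utensil caddy, a block fixed to the counter, 60 (x) x 200 (y) x 100 mm (z), with two upright slots from its top, 90 mm deep, centred 48 mm to either side of its middle along its y; each slot is 17 mm (x) by 67 mm (y). Origin at the centre of its underside; it is turned up to 0.35 rad
- server: taller salad server, flat wood, 230 mm long, 0.09 kg. Origin: middle of the blade's end; z along its length to the handle's end, x across its thickness. Blade 60 (y) x 12 mm (x) from 0 to 85 mm, narrowing to 97 mm, then a straight handle 20 (y) x 14 mm (x). Starts upright in either slot, blade down, origin 10 mm above the counter, axes parallel to the caddy's
- server_grip (a point): point on the middle of the taller server's handle, 190 mm from the blade's end, a good place to pinch it; axes as the server's
- server_blade (a point): middle of the taller server's blade, 45 mm from the blade's end; axes as the server's
- server_top (a point): middle of the taller server's handle end, 230 mm from the blade's end
- fork: the shorter salad server, a wooden fork 172 mm long with the same handle, blade end down in the caddy's other slot (82 mm above the caddy's top); stays there. Origin at the middle of its lower end, z up
- bowl: white salad bowl with leaves in it, fixed, 180 mm in diameter at the rim, 75 mm high; origin at the centre of its underside
- bowl_mouth (a point): centre of the bowl's mouth, 75 mm above the counter
- tomato: tomato, 64 mm across, 48 mm high; stays. Origin under its middle
- lemon: lemon standing on end, 56 mm across, 68 mm high; stays. Origin under its middle
- mill: dark wooden pepper mill, 56 mm across, 150 mm high; stays. Origin under its middle
- pot: white lidded yoghurt pot, 72 mm across, 77 mm high; stays. Origin under its middle

How it is judged:
By the outcome, as a careful person would: the job done as asked, in the order asked, and still so for the second after the job is handed in, while the arm keeps its last pose, push and grip.
It also fails if it takes over 62 s, if anything falls off the work surface, if the arm or the gripper's body presses on something with over 40 N, if the wrist force passes 120 N, or if a joint passes its speed limit or range.

ROBOT

A 6-joint arm with a two-finger parallel gripper is mounted at the origin on the work surface. World frame = base frame: x ahead of the robot, y to its left, z up, the work surface at z = 0. Lengths are in m, angles in rad, forces in N, time in s.
With the tool pointing down it reaches from about 0.275 to 0.85 m from the base axis. Payload 19 kg.
Tool frame: the origin (TCP) lies midway between the tips of the shut fingers; the grasp point (between the pads) lies 19 mm behind it; z points along the fingers, y is the line along which they close (so a half turn about z gives the same grasp; the last joint's range is limited). The gripper opens to 85 mm and grips with 20 to 120 N. Pads are 22 mm wide; open, the fingers measure 114 mm over their backs; the gripper's body (76 mm by 85 mm) begins 54 mm behind the grasp point. The pads swing forward as they close: fully open they stand 13 mm farther back than shut.
Start: joints at [-1.32, 0.15, 1.437, -0, 1.554, -0.134], TCP at [0.216, -0.533, 0.231] pointing down, gripper open.
Joint ranges: [-2.8, 2.8], [-0.68, 2.1], [0.12, 2.68], [-1.39, 4.53], [0.16, 2.79], [-2.81, 2.81]. Speed limits (rad/s): [1.89, 1.89, 2.22, 3.01, 3.01, 3.01].

INTERFACE

Orientations are given as a unit quaternion [w, x, y, z].
In Python, from bench import ctrl gives the robot as it stands.
- The arm moves only by the shell command python3 -m pendant 'ROWS'. ROWS is JSON, a list of rows, each a list of 3 entries, a list of its own where there are three numbers: the opening, from -1 (shut) to 1 (fully open), then the shift along the tool's x, y, z scaled (see below), then the turn, a rotation vector about the tool's x, y, z scaled (see below). In form: [[grip, [dx, dy, dz], [wx, wy, wz]], ...]. A call has 1 to 12 rows; each row is the pose to reach, as a shift and turn from the pose commanded when the call began, along the tool's axes at that moment, turning the shorter way round; what a row does not reach only later rows make up. The controller multiplies each number of a shift by 250 mm and each number of a turn by 360 degrees. A row lasts 1/10 s, in which the tool goes at most 50 mm and 8.59 degrees, less where a joint would pass 70% of its speed; a pose out of reach is approached as far as the arm can. A call with a number of a shift or a turn outside -1 to 1 is refused whole. A call with a gripper value outside its range is refused whole. The fingers move at their own pace and stop on an object; the grip force is fixed at half the most. Time passes only in rows, so rows that repeat a pose let the fingers close. It gives the time, the measured TCP pose, the force, the opening and the grip force at its end, in the units of the state.
- ctrl.get_state(): the state, without advancing time (a new reading comes with each control period).
- ctrl.grab_frame(name): name is "side" or "top" or "wrist"; returns the picture (384x512x3 uint8, blue, green, red); there is no depth.
- ctrl.camera_model(name): a dict with "fx", "fy", "cx", "cy" (pixels), "k1" (the pictures are not rectified: a ray, as slopes to the right and down, at radius r is drawn at 1 + k1 r^2 times it, then the intrinsics apply), "eye" and "attitude" of the camera in the world; the wrist camera has in their place "tool_from_camera" (4x4, takes a point from camera to tool coordinates, whose origin is the TCP and whose axes are the flange's). Camera axes: x right, y up, looking along -z (the intrinsics and any distortion apply to the point x, -y, -z); pixel columns grow to the right and rows downward; lengths in m; the calibration is good to about 2 mm. A picture is of the moment at which its call begins: read the wrist's pose just before it. camera_model takes no time and is no camera call.
- ctrl.finish_job(): hands the job in; it is judged then, once.
The state is a dict: "time_s": time; "q": joint angles; "qvel": joint speeds; "joint_torque": joint torques, N m; "tool_pos": TCP position; "orientation": TCP orientation; "force": force on the tool from outside, world axes, zero at the start; "wrist_torque": the same for the moment, N m; "grip_width": opening from 0.0 (shut) to 1.0 (fully open); "finger_force": force on a finger pad.
Only numpy, scipy, OpenCV 4.12 (cv2) and the standard library are available. Lean on these libraries where they do the work, as an engineer would, in place of code of your own. Each camera call takes 0.05 s, during which the arm holds its last target. There are 200 camera calls.

## Working session

There is one attempt and no reset: what is moved stays moved. The work goes in short steps, Python scripts to look and compute and a shell command to move; the robot and the scene stay as the last step left them, time stands still between calls to the robot, and variables do not carry over. Pictures are saved under pics/ and viewed, at most 13 in all, crops included, and the job is handed in when it is done.

```bash
ls; mkdir -p pics
python3 - <<'E'
from bench import ctrl
import cv2,json
for n in("side","top","wrist"):
    cv2.imwrite(f"pics/{n}0.png",ctrl.grab_frame(n)); print(n,ctrl.camera_model(n))
s=ctrl.get_state();print(s)
E
```

```text
pics
side {'fx': 384.49825241597046, 'fy': 384.49825241597046, 'cx': 254.6772620338975, 'cy': 187.1649081858599, 'k1': -0.12329879622625803, 'eye': array([ 0.41488971, -0.6740698 ,  0.88369848]), 'attitude': array([ 0.91911973,  0.37535133, -0.05144162, -0.10809284])}
top {'fx': 425.8626558196454, 'fy': 425.8626558196454, 'cx': 257.21658895517913, 'cy': 192.22298052027074, 'k1': 0.015416577505859974, 'eye': array([0.44084649, 0.0075373 , 1.16430997]), 'attitude': array([ 0.71105772,  0.05470098, -0.06057676, -0.6983804 ])}
wrist {'fx': 344.3369025822808, 'fy': 344.3369025822808, 'cx': 257.6376957613407, 'cy': 191.22446812653246, 'k1': -0.10723334521692293, 'tool_from_camera': array([[ 1.72454476e-03,  9.58183425e-01,  2.86149524e-01,
         7.19435760e-02],
       [ 9.99997541e-01, -2.05146314e-03,  8.42697375e-04,
         9.22254619e-04],
       [ 1.39448386e-03,  2.86147367e-01, -9.58184606e-01,
        -1.41362702e-01],
       [ 0.00000000e+00,  0.00000000e+00,  0.00000000e+00,
         1.00000000e+00]])}
{'time_s': 0.15, 'q': array([-1.31998733e+00,  1.50865000e-01,  1.43783401e+00,  2.20960146e-06,
        1.55382419e+00, -1.34014055e-01]), 'qvel': array([-1.52440525e-03, -2.16389359e-03, -3.16715810e-03,  5.76374686e-05,
       -6.48898003e-04,  6.53355391e-04]), 'joint_torque': array([ 1.35747083e-03, -7.13383412e+01, -5.71043408e+01, -3.43083220e-04,
        7.20715630e-03,  6.20650667e-05]), 'tool_pos': array([ 0.21578058, -0.53277623,  0.23084247]), 'orientation': array([-4.64541785e-04,  9.81545840e-01,  1.91226432e-01, -2.60524262e-05]), 'force': array([ 0.85738102, -0.2649612 , -0.74807085]), 'wrist_torque': array([0.01621453, 0.02250426, 0.07410604]), 'finger_force': 0.0, 'grip_width': 0.9995386467919504}
```

View pics/top0.png

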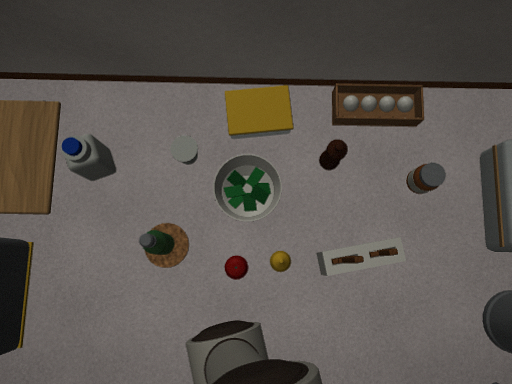

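View pics/side0.png

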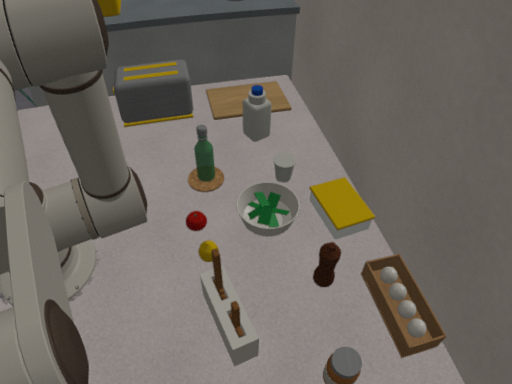

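```bash
cat > h.py <<'E'
import numpy as np,cv2
from scipy.spatial.transform import Rotation as R
from bench import ctrl
def q2R(q): return R.from_quat(np.roll(q,-1))
def pose(n,s=None):
    m=ctrl.camera_model(n)
    if 'eye' in m: return m,q2R(m['attitude']).as_matrix(),np.array(m['eye'])
    s=s or ctrl.get_state(); T=m['tool_from_camera']; A=q2R(s['orientation']).as_matrix()
    return m,A@T[:3,:3],A@T[:3,3]+s['tool_pos']
def proj(P,n,s=None):
    m,A,e=pose(n,s); c=(np.atleast_2d(P)-e)@A
    u=np.c_[c[:,0],-c[:,1]]/-c[:,2:]; u=u*(1+m['k1']*(u**2).sum(1,keepdims=True))
    return u*[m['fx'],m['fy']]+[m['cx'],m['cy']]
def ray(px,n,s=None):
    m,A,e=pose(n,s); d=(np.array(px,float)-[m['cx'],m['cy']])/[m['fx'],m['fy']]; u=d.copy()
    for _ in range(20): u=d/(1+m['k1']*(u@u))
    return e,A@np.array([u[0],-u[1],-1])
def atz(px,n,z,s=None):
    e,d=ray(px,n,s); return e+d*(z-e[2])/d[2]
E
python3 - <<'E'
import cv2,numpy as np
t=cv2.imread('pics/top0.png');s=cv2.imread('pics/side0.png')
r=lambda i,x,y:cv2.resize(i[y:y+75,x:x+100],(400,300),interpolation=cv2.INTER_CUBIC)
o=np.vstack([np.hstack([r(t,125,205),r(t,310,220)]),np.hstack([r(s,160,120),r(s,180,245)])])
cv2.imwrite('pics/c1.png',np.clip(o*1.5,0,255))
E
```

```text
[ WARN:0@0.044] global loadsave.cpp:1063 imwrite_ Unsupported depth image for selected encoder is fallbacked to CV_8U.
```

View pics/c1.png

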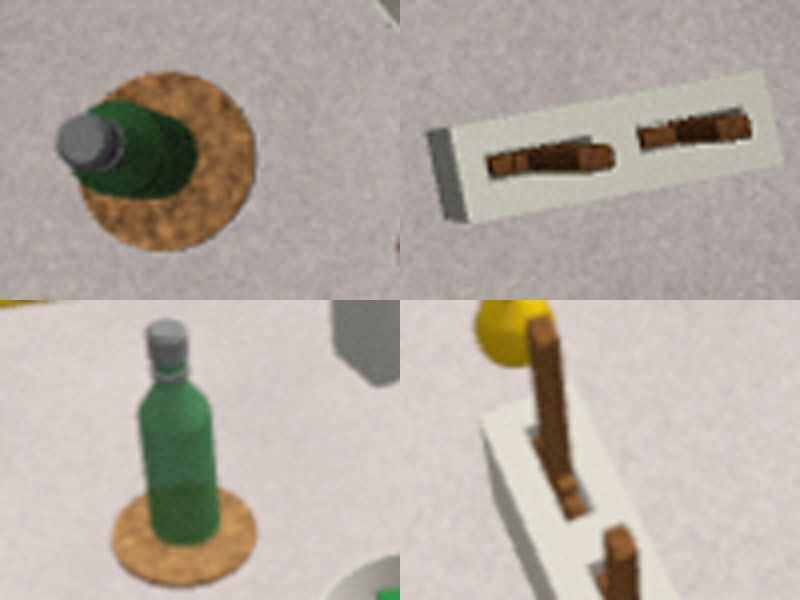

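Run:
```python
from h import *
np.set_printoptions(precision=4,suppress=True)
def tri(a,b):
    (e1,d1),(e2,d2)=ray(a,'top'),ray(b,'side')
    k=np.linalg.lstsq(np.c_[d1,-d2],e2-e1,rcond=None)[0];p=e1+d1*k[0];q=e2+d2*k[1];return (p+q)/2,np.linalg.norm(p-q)*1e3
print('coaster',atz((167,245.2),'top',.008))
print('bottle top',atz((147,240.5),'top',.208),atz((201.7,127.7),'side',.208))
c=[atz((310+(x-400)/4,220+y/4),'top',.1) for x,y in((452,128),(765,70),(783,163),(468,222))]
c=np.array(c);print(c,c.mean(0),[np.linalg.norm(c[i]-c[i-1]) for i in range(4)])
print('yaw',[np.arctan2(*(v[[0,1]]*[-1,1])) for v in (c[0]-c[1],c[3]-c[2])])
print('srv top',atz((359.5,259.2),'top',.24),atz((180+142/4,245+22/4),'side',.24),tri((359.5,259.2),(215.5,250.5)))
for n,p,z in(('bowl',(248,187),.075),('tom',(236,267),.03),('lem',(280,261),.04),('mill',(329,160),0.02),('pot',(184,151),.077)):print(n,atz(p,'top',z))
```

```text
coaster [0.4825 0.2396 0.008 ]
bottle top [0.4849 0.2444 0.208 ] [0.4886 0.2403 0.208 ]
[[ 0.4692 -0.1654  0.1   ]
 [ 0.5086 -0.3608  0.1   ]
 [ 0.4515 -0.3697  0.1   ]
 [ 0.4122 -0.1747  0.1   ]] [ 0.4604 -0.2676  0.1   ] [np.float64(0.05771609428147401), np.float64(0.199345126727689), np.float64(0.057711130341368155), np.float64(0.19888250686212558)]
yaw [np.float64(0.19896767273532678), np.float64(0.19908718509824475)]
srv top [ 0.4516 -0.2209  0.24  ] [ 0.4535 -0.2181  0.24  ] (array([ 0.4524, -0.2202,  0.243 ]), np.float64(1.769207646253165))
bowl [0.6336 0.0242 0.075 ]
tom [0.4281 0.0519 0.03  ]
lem [ 0.4455 -0.0627  0.04  ]
mill [ 0.7232 -0.197   0.02  ]
pot [0.726 0.194 0.077]
```

```bash
cat >> h.py <<'E'
def st():
    s=ctrl.get_state();A=q2R(s['orientation']).as_matrix()
    print('t',round(s['time_s'],2),'q',np.round(s['q'],2),'p',np.round(s['tool_pos'],4),'x',np.round(A[:,0],2),'z',np.round(A[:,2],2),'f',np.round(s['force'],1),'w',round(s['grip_width'],3),'ff',round(s['finger_force'],1));return s
def to(pos,z,x,prev=None):
    "scaled shift and turn from pose prev (default measured) to TCP pos, tool z and approx x"
    if prev is None: s=ctrl.get_state();prev=(s['tool_pos'],q2R(s['orientation']).as_matrix())
    z=np.array(z,float);z/=np.linalg.norm(z);x=np.array(x,float);x-=z*(x@z);x/=np.linalg.norm(x)
    B=np.c_[x,np.cross(z,x),z];d=prev[1].T@(np.array(pos)-prev[0])/.25
    w=R.from_matrix(prev[1].T@B).as_rotvec()/(2*np.pi)
    print(np.round(d,4).tolist(),np.round(w,4).tolist(),'rows',np.linalg.norm(d)*5,np.linalg.norm(w)*360/8.59);return np.array(pos),B
E
python3 - <<'E'
from h import *
c,s=np.cos,np.sin
p=to((.38,-.33,.42),(c(-.5),s(-.5),-1),(c(-.5),s(-.5),1))
p=to((.36,.18,.36),(c(.464),s(.464),0),(0,0,1),p)
E
```

```text
[0.9134, -0.5059, -0.756] [-0.0554, 0.1166, 0.1333] rows 6.445674049511884 7.7757923662432775
[-0.9109, -1.7519, -0.5715] [0.1452, 0.115, -0.0601] rows 10.278132126023676 8.161340236026184
```

```bash
python3 -m pendant '[[1,[0,0,-0.5],[0,0,0]],[1,[0.3,-0.1,-0.756],[0,0,0]],[1,[0.91,-0.5,-0.756],[-0.055,0.117,0.133]],[1,[0.91,-0.5,-0.756],[-0.055,0.117,0.133]],[1,[0.91,-0.5,-0.756],[-0.055,0.117,0.133]],[1,[0.91,-0.5,-0.756],[-0.055,0.117,0.133]],[1,[0.91,-0.5,-0.756],[-0.055,0.117,0.133]],[1,[0.91,-0.5,-0.756],[-0.055,0.117,0.133]],[1,[0.91,-0.5,-0.756],[-0.055,0.117,0.133]],[1,[0.91,-0.5,-0.756],[-0.055,0.117,0.133]],[1,[0.91,-0.5,-0.756],[-0.055,0.117,0.133]],[1,[0.91,-0.5,-0.756],[-0.055,0.117,0.133]]]'
python3 - <<'E'
from h import *
c,s=np.cos,np.sin
st();p=to((.40,-.08,.42),(c(0),s(0),-.5),(c(0),s(0),1))
p=to((.36,.18,.36),(c(.464),s(.464),0),(0,0,1),p)
E
```

```text
time_s: 1.35
tool_pos: [0.3795, -0.3315, 0.4205]
orientation: [0.094, 0.896, -0.226, 0.371]
force: [-0.4, 0.4, 1.2]
grip_width: 0.999
finger_force: 0.0
t 1.35 q [-1.17 -0.49  1.79  0.49  1.22  0.88] p [ 0.3795 -0.3315  0.4205] x [ 0.62 -0.34  0.71] z [ 0.62 -0.34 -0.71] f [-0.4  0.4  1.2] w 0.999 ff 0.0
[-0.2885, -0.924, -0.2859] [0.0642, 0.0501, -0.0463] rows 5.046737467452184 3.927010938324351
[-0.2862, -1.04, -0.0358] [0.0725, 0.0725, -0.0171] rows 5.396295025292817 4.355401499034276
```

```bash
python3 -m pendant '[[1,[-0.288,-0.924,-0.286],[0.064,0.05,-0.046]],[1,[-0.288,-0.924,-0.286],[0.064,0.05,-0.046]],[1,[-0.288,-0.924,-0.286],[0.064,0.05,-0.046]],[1,[-0.288,-0.924,-0.286],[0.064,0.05,-0.046]],[1,[-0.288,-0.924,-0.286],[0.064,0.05,-0.046]],[1,[-0.288,-0.924,-0.286],[0.064,0.05,-0.046]],[1,[-0.288,-0.924,-0.286],[0.064,0.05,-0.046]],[1,[-0.288,-0.924,-0.286],[0.064,0.05,-0.046]]]'
python3 - <<'E'
from h import *
c,s=np.cos,np.sin
st();
p=to((.37,.19,.36),(c(.464),s(.464),0),(0,0,1))
E
```

```text
time_s: 2.15
tool_pos: [0.457, -0.124, 0.4258]
orientation: [-0.011, 0.855, 0.007, 0.518]
force: [0.3, -0.6, -0.0]
grip_width: 1.002
finger_force: 0.0
t 2.15 q [-1.02 -0.68  2.02  0.95  1.24  0.48] p [ 0.457  -0.124   0.4258] x [ 0.46 -0.    0.89] z [ 0.89  0.03 -0.46] f [ 0.3 -0.6 -0. ] w 1.002 ff 0.0
[-0.3944, -1.2603, -0.1532] [0.0683, 0.075, -0.0188] rows 6.647385973137027 4.324206837836185
```

```bash
cat > k.py <<'E'
from h import *
S=[([-1.32,.1509,1.4378,0,1.5538,-.134],[.2158,-.5328,.2308],[-4.6e-4,.98155,.19123,0]),([-1.17,-.49,1.79,.49,1.22,.88],[.3795,-.3315,.4205],[.094,.896,-.226,.371]),([-1.02,-.68,2.02,.95,1.24,.48],[.457,-.124,.4258],[-.011,.855,.007,.518])]
def basis(q,s):
    r=np.array([np.cos(q[0]),np.sin(q[0]),0]);l=np.array([-r[1],r[0],0]);k=np.array([0,0,1.])
    d=lambda a:np.sin(a)*r+np.cos(a)*k
    return r,l,k,d
if __name__=='__main__':
  for s in(1,-1):
    M=[];b=[]
    for q,p,o in S:
        r,l,k,d=basis(q,s);z=q2R(np.array(o)).as_matrix()[:,2]
        f=q[1]+q[2]+s*q[3]; u=d(f); v=d(f+np.pi/2)
        print(s,'z in (u,v,l)',np.round([z@u,z@v,z@l],3),'cos,sin q5',np.cos(q[4]),np.sin(q[4]))
        M.append(np.c_[k,d(q[1]),d(q[1]+q[2]),l,u,z]);b.append(p)
    M=np.vstack(M);b=np.concatenate(b);x,res,rk,sv=np.linalg.lstsq(M,b,rcond=None);print(x,res,sv)
E
python3 k.py
```

```text
1 z in (u,v,l) [0.017 1.    0.   ] cos,sin q5 0.016995508504045957 0.999855565914742
1 z in (u,v,l) [0.693 0.57  0.442] cos,sin q5 0.34364574631604705 0.9390993563190676
1 z in (u,v,l) [0.637 0.057 0.769] cos,sin q5 0.32479628443877623 0.945783999449539
[0.11933234 0.45151362 0.49306162 0.07627557 0.00980649 0.32434798] [1.84943515e-05] [3.01582573 2.18261779 1.82238095 0.75326698 0.40484048 0.29764989]
-1 z in (u,v,l) [0.017 1.    0.   ] cos,sin q5 0.016995508504045957 0.999855565914742
-1 z in (u,v,l) [-0.088  0.893  0.442] cos,sin q5 0.34364574631604705 0.9390993563190676
-1 z in (u,v,l) [-0.26   0.584  0.769] cos,sin q5 0.32479628443877623 0.945783999449539
[ 0.11142649  0.45693592  0.50773377  0.07660893 -0.00515083  0.32352176] [4.16300953e-05] [2.91356136 2.36267162 1.80027633 0.57994199 0.52196736 0.28136368]
```

```bash
cat > k.py <<'E'
from h import *
from scipy.optimize import least_squares
H,A2,A3,D,T=.1193,.4515,.493,.0763,.3243
LO=np.array([-2.8,-.68,.12,-1.39,.16,-2.81]);HI=np.array([2.8,2.1,2.68,4.53,2.79,2.81])
def fk(q):
    r=R.from_euler('Z',q[0])*R.from_euler('Y',q[1]);p=np.array([0,0,H])+r.apply([0,D,A2])
    r=r*R.from_euler('Y',q[2]);p=p+r.apply([0,0,A3])
    r=r*R.from_euler('ZYZ',[q[3],q[4],q[5]+np.pi/2]);return p+r.apply([0,0,T]),r.as_matrix()
def rot(z,x):
    z=np.array(z,float);z/=np.linalg.norm(z);x=np.array(x,float);x-=z*(x@z);x/=np.linalg.norm(x);return np.c_[x,np.cross(z,x),z]
def ik(p,B,q0):
    def f(q):
        a,b=fk(q);return np.r_[(a-p)*5,R.from_matrix(b.T@B).as_rotvec(),(q-q0)*1e-4]
    s=least_squares(f,np.clip(q0,LO+1e-6,HI-1e-6),bounds=(LO,HI));return s.x,np.linalg.norm(f(s.x)[:6])
E
python3 - <<'E'
from k import *
q0=ctrl.get_state()['q'];print(fk(q0)[0],ctrl.get_state()['tool_pos'])
c,s=np.cos,np.sin
bx=np.array([.4855,.242,.095])
for yaw in(.9,1.2,1.5):
  for sg in(1,-1):
    h=np.array([c(yaw),s(yaw),0]);k=np.array([0,0,1.]);th=.52
    z=c(th)*h-s(th)*k; x=sg*(s(th)*h+c(th)*k)
    def seq(q,name,p,B):
        q,e=ik(p,B,q);print(yaw,sg,name,np.round(q,2),'ERR' if e>.01 else '');return q
    best=None
    for tr in range(30):
        g=np.array([yaw-1,.2,1.8,np.random.uniform(-1,4),1.3,np.random.uniform(-2,2)]);q,e=ik(bx+.025*z-.1*z,rot(z,x),g)
        if e<.01 and (best is None or np.abs(q-q0).sum()<np.abs(best-q0).sum()): best=q
    if best is None: print('none');continue
    q=seq(best,'pre',bx-.075*z,rot(z,x)); q=seq(q,'grasp',bx+.025*z,rot(z,x))
    P=np.array([.5,.15,.42]);q=seq(q,'lift',P,rot(z,x))
    el=.25;z2=c(el)*h+s(el)*k
    for d in(1,-1):
        qq=q
        for i in range(0,9):
            a=i/8*np.pi; zz=z+(z2-z)*i/8; xx=rot(zz,k*sg)[:,0];B=rot(zz,xx)@R.from_euler('z',d*a).as_matrix()
            qq,e=ik(P,B,qq); 
            if i in(4,8) or e>.01:print('  inv',d,i,np.round(qq,2),'ERR' if e>.01 else '')
E
```

```text
[ 0.45519457 -0.11934076  0.43060097] [ 0.45699802 -0.12397048  0.4257513 ]
0.9 1 pre [-0.39 -0.38  2.47  1.21  1.1  -0.36] 
0.9 1 grasp [-0.12 -0.12  2.41  1.47  0.84 -0.53] 
0.9 1 lift [-0.44 -0.38  1.86  1.03  1.42  0.19] 
  inv 1 4 [-0.57 -0.41  2.12  1.45  1.45  1.44] 
  inv 1 8 [-0.55 -0.31  2.32  1.85  1.57  2.69] 
  inv -1 4 [-0.57 -0.41  2.12  1.45  1.45 -1.7 ] 
  inv -1 7 [-0.58 -0.46  2.24  1.63  1.44 -2.81] ERR
  inv -1 8 [-0.54 -0.64  2.24  1.52  1.24 -2.81] ERR
0.9 -1 pre [-0.39 -0.38  2.47  1.21  1.1   2.78] 
0.9 -1 grasp [-0.12 -0.12  2.41  1.47  0.84  2.61] 
0.9 -1 lift [-0.56 -0.36  2.03  1.28  1.48  2.81] ERR
  inv 1 0 [-0.56 -0.36  2.03  1.28  1.48  2.81] ERR
  inv 1 1 [-0.57 -0.32  2.2   1.54  1.48  2.81] ERR
  inv 1 2 [ 0.18 -0.66  2.38  2.52  0.16  2.81] ERR
  inv 1 3 [ 0.22 -0.67  2.39  2.96  0.16  2.81] ERR
  inv 1 4 [ 0.27 -0.68  2.38  3.4   0.16  2.81] ERR
  inv 1 5 [ 0.31 -0.68  2.37  3.83  0.16  2.81] ERR
  inv 1 6 [ 0.34 -0.68  2.34  4.26  0.16  2.81] ERR
  inv 1 7 [ 0.35 -0.68  2.31  4.53  0.16  2.81] ERR
  inv 1 8 [ 0.35 -0.68  2.31  4.53  0.16  2.81] 
[... 1870 characters left out ...]
  2.08  1.09  1.33  2.46] 
1.5 -1 lift [-0.45 -0.01  1.61  1.06  1.88  2.81] ERR
  inv 1 0 [-0.45 -0.01  1.61  1.06  1.88  2.81] ERR
  inv 1 1 [-0.51  0.    1.76  1.2   1.9   2.81] ERR
  inv 1 2 [-0.54  0.05  1.9   1.33  1.92  2.81] ERR
  inv 1 3 [-0.53  0.13  2.05  1.47  1.97  2.81] ERR
  inv 1 4 [-0.49  0.24  2.19  1.61  2.04  2.81] ERR
  inv 1 5 [-0.44  0.39  2.33  1.68  2.17  2.81] ERR
  inv 1 6 [-0.47  0.7   2.68  1.49  2.4   2.81] ERR
  inv 1 7 [-0.11  0.99  2.68  1.08  2.79  2.81] ERR
  inv 1 8 [-0.04  1.11  2.68  0.71  2.79  2.81] ERR
  inv -1 0 [-0.45 -0.01  1.61  1.06  1.88  2.81] ERR
  inv -1 4 [-0.49  0.04  1.75  1.33  1.95  1.28] 
  inv -1 8 [-0.48  0.14  1.91  1.62  2.05 -0.41]
```

Run:
```python
from k import *
st();c,s=np.cos,np.sin
h=np.array([c(1.2),s(1.2),0]);k=np.array([0,0,1.]);z=c(.52)*h-s(.52)*k
p=to((.44,.12,.27),z,k)
```

```text
t 2.15 q [-1.02 -0.68  2.02  0.95  1.24  0.48] p [ 0.457  -0.124   0.4258] x [ 0.46 -0.    0.89] z [ 0.89  0.03 -0.46] f [ 0.3 -0.6 -0. ] w 1.002 ff 0.0
[-0.5835, -0.9695, 0.2543] [0.1634, -0.0065, -0.0915] rows 5.798930785720896 7.853918162861216
```

```bash
python3 -m pendant '[[1,[-0.583,-0.97,0.254],[0.163,-0.006,-0.091]],[1,[-0.583,-0.97,0.254],[0.163,-0.006,-0.091]],[1,[-0.583,-0.97,0.254],[0.163,-0.006,-0.091]],[1,[-0.583,-0.97,0.254],[0.163,-0.006,-0.091]],[1,[-0.583,-0.97,0.254],[0.163,-0.006,-0.091]],[1,[-0.583,-0.97,0.254],[0.163,-0.006,-0.091]],[1,[-0.583,-0.97,0.254],[0.163,-0.006,-0.091]],[1,[-0.583,-0.97,0.254],[0.163,-0.006,-0.091]],[1,[-0.583,-0.97,0.254],[0.163,-0.006,-0.091]],[1,[-0.583,-0.97,0.254],[0.163,-0.006,-0.091]],[1,[-0.583,-0.97,0.254],[0.163,-0.006,-0.091]],[1,[-0.583,-0.97,0.254],[0.163,-0.006,-0.091]]]'
python3 - <<'E'
from k import *
st();c,s=np.cos,np.sin
h=np.array([c(1.2),s(1.2),0]);k=np.array([0,0,1.]);z=c(.52)*h-s(.52)*k
print(fk(ctrl.get_state()['q'])[0])
p=to(np.array([.4855,.242,.095])-.09*z,z,k)
s=ctrl.get_state();im=ctrl.grab_frame('wrist');cv2.imwrite('pics/w1.png',im)
print(proj([[.4855,.242,.008],[.4855,.242,.208],[.4825,.2396,.008]],'wrist',s))
E
```

```text
time_s: 3.35
tool_pos: [0.4402, 0.1197, 0.2703]
orientation: [-0.281, 0.715, 0.485, 0.418]
force: [0.4, -0.5, -0.1]
grip_width: 1.0
finger_force: 0.0
t 3.35 q [-0.61 -0.23  2.06  1.01  1.63 -0.34] p [0.4402 0.1197 0.2703] x [0.18 0.46 0.87] z [ 0.32  0.81 -0.49] f [ 0.4 -0.5 -0.1] w 1.0 ff 0.0
[0.45518337 0.11044164 0.27251664]
[-0.3513, -0.012, 0.4396] [0.0016, -0.0007, -0.0004] rows 2.8142823447550116 0.07323589683422159
[[255.02007225 281.36452668]
 [254.12359644 163.67135139]
 [253.51339655 283.69799983]]
```

View pics/w1.png

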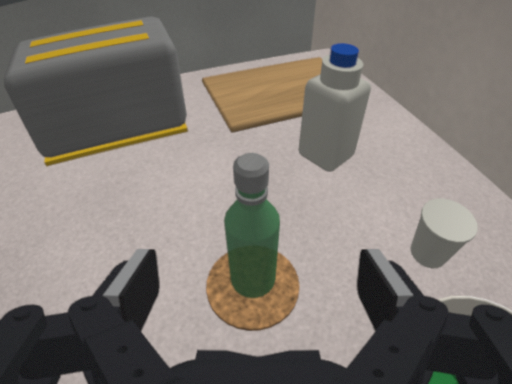

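```bash
python3 -m pendant '[[1,[-0.12,-0.01,0.15],[0,0,0]],[1,[-0.24,-0.01,0.3],[0,0,0]],[1,[-0.351,-0.012,0.44],[0,0,0]],[1,[-0.351,-0.012,0.44],[0,0,0]],[1,[-0.351,-0.012,0.55],[0,0,0]],[1,[-0.351,-0.012,0.67],[0,0,0]],[1,[-0.351,-0.012,0.79],[0,0,0]],[1,[-0.351,-0.012,0.9],[0,0,0]],[1,[-0.351,-0.012,0.9],[0,0,0]],[1,[-0.351,-0.012,0.9],[0,0,0]]]'
python3 -m pendant '[[-1,[0,0,0],[0,0,0]],[-1,[0,0,0],[0,0,0]],[-1,[0,0,0],[0,0,0]],[-1,[0,0,0],[0,0,0]],[-1,[0,0,0],[0,0,0]],[-1,[0,0,0],[0,0,0]],[-1,[0,0,0],[0,0,0]],[-1,[0,0,0],[0,0,0]]]'
python3 - <<'E'
from k import *
st();c,s=np.cos,np.sin
im=ctrl.grab_frame('side');cv2.imwrite('pics/s1.png',cv2.resize(im[60:230,100:330],None,fx=2.5,fy=2.5))
h=np.array([c(1.2),s(1.2),0]);k=np.array([0,0,1.]);z=c(.52)*h-s(.52)*k
s0=ctrl.get_state()['tool_pos']
p=to(s0+[0,0,.12],z,k)
p=to((.5,.15,.42),c(.2)*h-s(.2)*k,k,p)
E
```

```text
time_s: 4.4
tool_pos: [0.4947, 0.2623, 0.0842]
orientation: [-0.282, 0.714, 0.486, 0.418]
force: [0.0, -0.1, 0.2]
grip_width: 1.001
finger_force: 0.0
time_s: 5.2
tool_pos: [0.4947, 0.2621, 0.084]
orientation: [-0.282, 0.714, 0.485, 0.418]
force: [-6.3, -1.6, 10.1]
grip_width: 0.665
finger_force: 61.5
t 5.2 q [-0.19  0.14  2.18  1.29  1.1  -0.63] p [0.4947 0.2621 0.084 ] x [0.18 0.46 0.87] z [ 0.32  0.81 -0.49] f [-6.3 -1.6 10.1] w 0.665 ff 61.5
[0.4181, 0.0012, -0.2358] [0.0013, -0.001, -0.0003] rows 2.400000000000001 0.07079645165286394
[0.5459, 0.1823, -0.7851] [0.0, 0.0509, -0.0] rows 4.86733399551561 2.1344178631183177
```

View pics/s1.png

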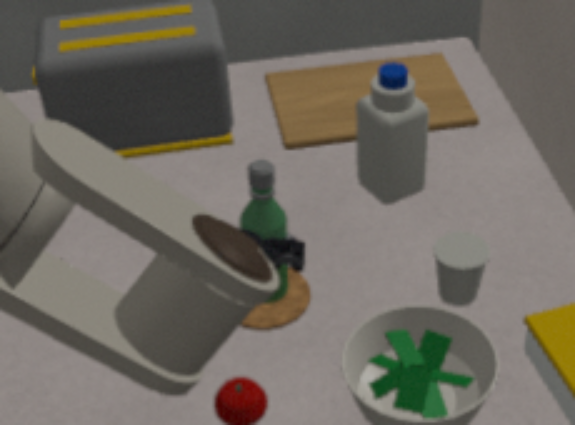

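```bash
python3 -m pendant '[[-1,[0.04,0,-0.022],[0,0,0]],[-1,[0.14,0,-0.08],[0,0,0]],[-1,[0.28,0,-0.158],[0,0,0]],[-1,[0.418,0,-0.236],[0,0,0]],[-1,[0.418,0,-0.236],[0,0,0]],[-1,[0.418,0,-0.236],[0,0,0]]]'
python3 -m pendant '[[-1,[0.11,0.03,-0.15],[0,0.01,0]],[-1,[0.22,0.08,-0.31],[0,0.02,0]],[-1,[0.33,0.12,-0.47],[0,0.03,0]],[-1,[0.44,0.15,-0.63],[0,0.04,0]],[-1,[0.546,0.182,-0.785],[0,0.051,0]],[-1,[0.546,0.182,-0.785],[0,0.051,0]],[-1,[0.546,0.182,-0.785],[0,0.051,0]]]'
python3 - <<'E'
from k import *
st();c,s=np.cos,np.sin
h=np.array([c(1.2),s(1.2),0]);k=np.array([0,0,1.])
P=(.5,.15,.42);B=None;prev=None
for a,el in((80,0.05),(165,.25)):
    zz=c(el)*h+s(el)*k;B=rot(zz,k)@R.from_euler('z',a,degrees=True).as_matrix()
    prev=to(P,zz,B[:,0],prev)
E
```

```text
time_s: 5.85
tool_pos: [0.4943, 0.262, 0.2029]
orientation: [-0.281, 0.715, 0.486, 0.418]
force: [0.1, -0.1, -5.0]
grip_width: 0.663
finger_force: 64.3
time_s: 6.55
tool_pos: [0.4985, 0.1489, 0.4164]
orientation: [-0.356, 0.64, 0.433, 0.525]
force: [0.5, -0.3, -5.5]
grip_width: 0.66
finger_force: 68.0
t 6.55 q [-0.55 -0.17  1.91  1.35  1.7  -0.2 ] p [0.4985 0.1489 0.4164] x [0.07 0.18 0.98] z [ 0.36  0.91 -0.19] f [ 0.5 -0.3 -5.5] w 0.66 ff 68.0
[0.0153, 0.0042, 0.0033] [0.0286, 0.0314, 0.2208] rows 0.08119810721917309 9.423142154999534
[0.0, 0.0, 0.0] [0.0295, -0.0188, 0.2353] rows 0.0 9.96774252329633
```

```bash
python3 -m pendant '[[-1,[0,0,0],[0.029,0.031,0.22]],[-1,[0,0,0],[0.029,0.031,0.22]],[-1,[0,0,0],[0.029,0.031,0.22]],[-1,[0,0,0],[0.029,0.031,0.22]],[-1,[0,0,0],[0.029,0.031,0.22]],[-1,[0,0,0],[0.029,0.031,0.22]],[-1,[0,0,0],[0.029,0.031,0.22]],[-1,[0,0,0],[0.029,0.031,0.22]],[-1,[0,0,0],[0.029,0.031,0.22]],[-1,[0,0,0],[0.029,0.031,0.22]],[-1,[0,0,0],[0.029,0.031,0.22]]]'
python3 -m pendant '[[-1,[0,0,0],[0.03,-0.019,0.235]],[-1,[0,0,0],[0.03,-0.019,0.235]],[-1,[0,0,0],[0.03,-0.019,0.235]],[-1,[0,0,0],[0.03,-0.019,0.235]],[-1,[0,0,0],[0.03,-0.019,0.235]],[-1,[0,0,0],[0.03,-0.019,0.235]],[-1,[0,0,0],[0.03,-0.019,0.235]],[-1,[0,0,0],[0.03,-0.019,0.235]],[-1,[0,0,0],[0.03,-0.019,0.235]],[-1,[0,0,0],[0.03,-0.019,0.235]],[-1,[0,0,0],[0.03,-0.019,0.235]],[-1,[0,0,0],[0.03,-0.019,0.235]]]'
python3 - <<'E'
from k import *
s=st();G=q2R(np.array([-.282,.714,.4855,.418])).as_matrix();b=q2R(s['orientation']).as_matrix()@G.T@[0,0,1];print('tilt',np.degrees(np.arccos(b[2])))
cv2.imwrite('pics/s2.png',ctrl.grab_frame('side'))
B=G; c,sn=np.cos,np.sin
h=np.array([c(1.2),sn(1.2),0]);k=np.array([0,0,1.]);P=(.5,.15,.42);prev=None
for a,el in((80,0.05),):
    zz=c(el)*h+sn(el)*k;B=rot(zz,k)@R.from_euler('z',a,degrees=True).as_matrix();prev=to(P,zz,B[:,0],prev)
prev=to((.4947,.2621,.204),G[:,2],G[:,0],prev)
E
```

```text
time_s: 7.65
tool_pos: [0.4978, 0.1507, 0.4162]
orientation: [0.698, -0.686, 0.064, -0.194]
force: [-0.0, -1.3, -3.5]
grip_width: 0.66
finger_force: 68.1
time_s: 8.85
tool_pos: [0.498, 0.1502, 0.4177]
orientation: [0.706, -0.414, 0.452, 0.355]
force: [1.1, -0.5, -3.8]
grip_width: 0.661
finger_force: 68.1
t 8.85 q [-0.54  0.    2.07  1.72  1.84  2.41] p [0.498  0.1502 0.4177] x [ 0.34  0.13 -0.93] z [0.34 0.91 0.25] f [ 1.1 -0.5 -3.8] w 0.661 ff 68.1
tilt 159.27650584330104
[-0.0051, -0.0092, 0.0047] [-0.0293, 0.02, -0.2333] rows 0.05740468146915069 9.889683135049607
[-0.3329, 0.8384, 0.3665] [-0.0636, -0.0736, -0.2161] rows 4.868285119012649 9.93273325841493
```

View pics/s2.png

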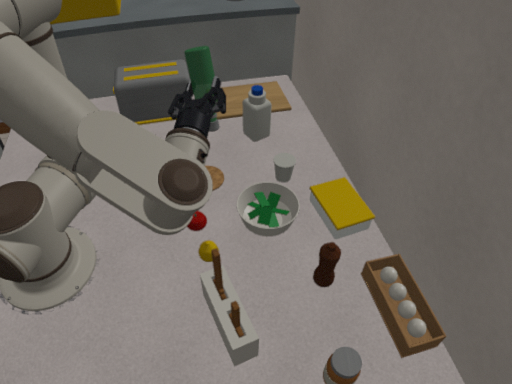

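```bash
python3 -m pendant '[[-1,[0,0,0],[-0.029,0.02,-0.233]],[-1,[0,0,0],[-0.029,0.02,-0.233]],[-1,[0,0,0],[-0.029,0.02,-0.233]],[-1,[0,0,0],[-0.029,0.02,-0.233]],[-1,[0,0,0],[-0.029,0.02,-0.233]],[-1,[0,0,0],[-0.029,0.02,-0.233]],[-1,[0,0,0],[-0.029,0.02,-0.233]],[-1,[0,0,0],[-0.029,0.02,-0.233]],[-1,[0,0,0],[-0.029,0.02,-0.233]],[-1,[0,0,0],[-0.029,0.02,-0.233]],[-1,[0,0,0],[-0.029,0.02,-0.233]]]'
python3 -m pendant '[[-1,[0,0,0],[-0.064,-0.074,-0.216]],[-1,[0,0,0],[-0.064,-0.074,-0.216]],[-1,[0,0,0],[-0.064,-0.074,-0.216]],[-1,[0,0,0],[-0.064,-0.074,-0.216]],[-1,[0,0,0],[-0.064,-0.074,-0.216]],[-1,[0,0,0],[-0.064,-0.074,-0.216]],[-1,[-0.08,0.2,0.09],[-0.064,-0.074,-0.216]],[-1,[-0.16,0.4,0.18],[-0.064,-0.074,-0.216]],[-1,[-0.24,0.6,0.27],[-0.064,-0.074,-0.216]],[-1,[-0.333,0.84,0.366],[-0.064,-0.074,-0.216]],[-1,[-0.333,0.84,0.366],[-0.064,-0.074,-0.216]],[-1,[-0.333,0.84,0.366],[-0.064,-0.074,-0.216]]]'
python3 - <<'E'
from k import *
s=st();G=q2R(np.array([-.282,.714,.4855,.418])).as_matrix()
prev=to((.4947,.2621,.100),G[:,2],G[:,0]);prev=to((.4947,.2621,.084),G[:,2],G[:,0],prev)
cv2.imwrite('pics/s3.png',ctrl.grab_frame('side'))
E
```

```text
time_s: 10.0
tool_pos: [0.4979, 0.1499, 0.4185]
orientation: [0.698, -0.686, 0.068, -0.195]
force: [1.0, -0.8, -4.5]
grip_width: 0.658
finger_force: 68.0
time_s: 11.2
tool_pos: [0.4886, 0.2649, 0.1975]
orientation: [-0.287, 0.716, 0.484, 0.413]
force: [-0.0, 0.2, -3.4]
grip_width: 0.652
finger_force: 67.8
t 11.2 q [-0.19 -0.08  2.1   1.15  1.21 -0.31] p [0.4886 0.2649 0.1975] x [0.19 0.46 0.87] z [ 0.31  0.81 -0.49] f [-0.   0.2 -3.4] w 0.652 ff 67.8
[-0.3395, 0.0313, 0.1913] [-0.0015, 0.0006, -0.0019] rows 1.9549055011798897 0.10485252861239205
[-0.0557, -0.0002, 0.0314] [0.0, 0.0, 0.0] rows 0.32000000000000006 0.0
```

```bash
python3 -m pendant '[[-1,[-0.08,0.031,0.045],[-0.0015,0,-0.002]],[-1,[-0.17,0.031,0.095],[-0.0015,0,-0.002]],[-1,[-0.26,0.031,0.145],[-0.0015,0,-0.002]],[-1,[-0.34,0.031,0.191],[-0.0015,0,-0.002]],[-1,[-0.34,0.031,0.191],[-0.0015,0,-0.002]],[-1,[-0.34,0.031,0.191],[-0.0015,0,-0.002]]]'
python3 - <<'E'
from k import *
s=st();G=q2R(np.array([-.282,.714,.4855,.418])).as_matrix()
prev=to((.4947,.2621,.084),G[:,2],G[:,0])
o=cv2.imread('pics/side0.png');a=ctrl.grab_frame('side')
s=ctrl.get_state();w=ctrl.grab_frame('wrist')
f=lambda i:cv2.resize(i[110:210,160:260],(400,400),interpolation=cv2.INTER_CUBIC)
cv2.imwrite('pics/s4.png',np.hstack([f(a),cv2.resize(w[100:356,128:384],(400,400))]))
print(proj([[.4855,.242,.024],[.4855,.242,.224],[.4855,.242,.008]],'wrist',s),proj([[.4855,.242,.024],[.4855,.242,.224]],'side'))
E
```

```text
time_s: 11.85
tool_pos: [0.4993, 0.2591, 0.1062]
orientation: [-0.278, 0.714, 0.486, 0.42]
force: [0.4, 0.6, -2.9]
grip_width: 0.659
finger_force: 67.9
t 11.85 q [-0.2   0.09  2.17  1.26  1.12 -0.58] p [0.4993 0.2591 0.1062] x [0.17 0.46 0.87] z [ 0.33  0.81 -0.49] f [ 0.4  0.6 -2.9] w 0.659 ff 67.9
[-0.0751, -0.0225, 0.0471] [0.0011, 0.0, 0.0009] rows 0.45748928997294014 0.05993963752203637
[[245.68293739 356.89999028]
 [230.35707171 -28.23971984]
 [246.06404931 364.91947159]] [[205.35261841 173.29206566]
 [200.12525047 123.04390023]]
```

View pics/s4.png

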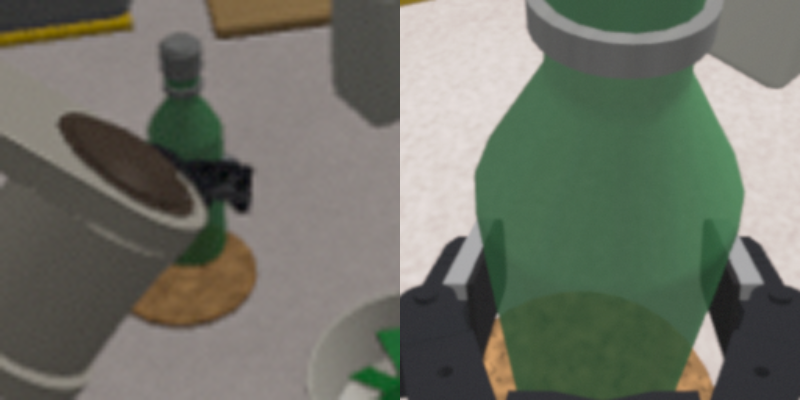

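```bash
python3 -m pendant '[[-1,[-0.02,-0.022,0.011],[0.001,0,0.001]],[-1,[-0.04,-0.022,0.024],[0.001,0,0.001]],[-1,[-0.055,-0.022,0.036],[0.001,0,0.001]],[-1,[-0.065,-0.022,0.042],[0.001,0,0.001]],[-1,[-0.065,-0.022,0.042],[0.001,0,0.001]],[-1,[-0.065,-0.022,0.042],[0.001,0,0.001]],[-1,[-0.065,-0.022,0.042],[0.001,0,0.001]]]'
python3 - <<'E'
from k import *
s=st();G=q2R(np.array([-.282,.714,.4855,.418])).as_matrix()
prev=to((.4947,.2621,.084),G[:,2],G[:,0])
E
```

```text
time_s: 12.65
tool_pos: [0.4939, 0.2626, 0.0856]
orientation: [-0.282, 0.714, 0.486, 0.418]
force: [-0.0, 0.8, -3.1]
grip_width: 0.664
finger_force: 67.8
t 12.65 q [-0.19  0.13  2.18  1.28  1.1  -0.63] p [0.4939 0.2626 0.0856] x [0.18 0.46 0.87] z [ 0.32  0.81 -0.49] f [-0.   0.8 -3.1] w 0.664 ff 67.8
[-0.006, 0.0036, 0.0025] [0.0, 0.0002, 0.0] rows 0.03708325756648789 0.00874804600664989
```

```bash
python3 -m pendant '[[-1,[-0.005,0.002,0.003],[0,0,0]],[-1,[-0.007,0.002,0.004],[0,0,0]],[-1,[-0.007,0.002,0.004],[0,0,0]],[-1,[-0.007,0.002,0.004],[0,0,0]]]'
```

```text
time_s: 13.05
tool_pos: [0.4945, 0.2625, 0.084]
orientation: [-0.282, 0.714, 0.486, 0.418]
force: [-0.8, -0.2, 5.9]
grip_width: 0.659
finger_force: 68.2
```

```bash
python3 -m pendant '[[0.5,[0,0,0],[0,0,0]],[0.7,[0,0,0],[0,0,0]],[0.9,[0,0,0],[0,0,0]],[1,[0,0,0],[0,0,0]],[1,[0,0,0],[0,0,0]],[1,[0,0,0],[0,0,0]],[1,[0,0,-0.1],[0,0,0]],[1,[0,0,-0.25],[0,0,0]],[1,[0,0,-0.4],[0,0,0]],[1,[0,0,-0.55],[0,0,0]],[1,[0,0,-0.55],[0,0,0]],[1,[0,0,-0.55],[0,0,0]]]'
python3 - <<'E'
from k import *
st();s=ctrl.get_state();w=ctrl.grab_frame('wrist');a=ctrl.grab_frame('side')
f=lambda i:cv2.resize(i[110:210,160:260],(400,400),interpolation=cv2.INTER_CUBIC)
cv2.imwrite('pics/s5.png',np.hstack([f(a),cv2.resize(w[0:384,64:448],(400,400))]))
E
```

```text
time_s: 14.25
tool_pos: [0.4503, 0.1507, 0.1514]
orientation: [-0.281, 0.715, 0.485, 0.418]
force: [0.1, 0.8, -0.1]
grip_width: 1.005
finger_force: 0.0
t 14.25 q [-0.52 -0.06  2.2   1.06  1.41 -0.56] p [0.4503 0.1507 0.1514] x [0.18 0.46 0.87] z [ 0.33  0.81 -0.49] f [ 0.1  0.8 -0.1] w 1.005 ff 0.0
```

View pics/s5.png

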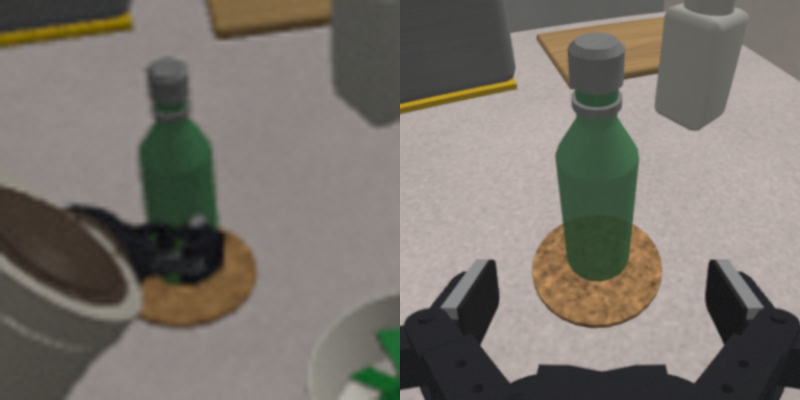

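```bash
cat > plan.py <<'E'
from k import *
q0=ctrl.get_state()['q'];c,s=np.cos,np.sin;k=np.array([0,0,1.])
sx=np.array([c(.199),s(.199),0]);sy=np.array([-s(.199),c(.199),0]);G=np.array([.4515,-.2203,.181])
bm=np.array([.634,.024,.26])
def best(p,B,q0,n=25):
    r=None;rng=np.random.default_rng(0)
    for i in range(n):
        g=q0 if i==0 else rng.uniform([-2,-.6,.3,-1.3,.3,-2.7],[2,1.5,2.5,4.4,2.7,2.7])
        q,e=ik(p,B,g)
        if e<.005 and (r is None or np.abs(q-q0).max()<np.abs(r-q0).max()): r=q
    return r
if __name__=='__main__':
  for nm,ty in(('x',sx),('-x',-sx),('y',sy),('-y',-sy)):
    B=rot(-k,np.cross(ty,-k)); q=best(G,B,q0)
    print(nm,'grasp',None if q is None else np.round(q,2))
    if q is None: continue
    qu,e=ik(G+[0,0,.22],B,q);print('  up',np.round(qu,2),e>.005)
    for psi in(.6,.9,1.2,1.5):
        d=np.array([c(psi),s(psi),0])
        for v in(k,-k):
            X=np.cross(v,d) if 'x' in nm else v   # tool y vertical for x grasp, tool x vertical for y grasp
            Bf=rot(d,X); Pf=bm-.126*d
            # interpolate
            rv=R.from_matrix(B.T@Bf).as_rotvec();qq=qu;bad=0;mj=0
            for t in np.linspace(.1,1,10):
                pn,e=ik((1-t)*(G+[0,0,.22])+t*Pf,B@R.from_rotvec(rv*t).as_matrix(),qq);bad+=e>.005;mj=max(mj,np.abs(pn-qq).max());qq=pn
            if bad==0: print('   psi',psi,v[2],'turn',np.degrees(np.linalg.norm(rv)).round(),np.round(qq,2),'maxstep',mj.round(2))
E
python3 plan.py
```

```text
x grasp [-0.61  0.02  1.69  0.    1.44 -0.81]
  up [-0.61  0.06  1.19  0.    1.89 -0.81] False
   psi 0.6 1.0 turn 92.0 [-0.94 -0.1   2.34  1.59  1.55 -2.25] maxstep 0.21
   psi 0.6 -1.0 turn 164.0 [-0.94 -0.1   2.34  1.59  1.55  0.89] maxstep 0.22
   psi 0.9 1.0 turn 97.0 [-0.91  0.2   2.04  1.42  1.76 -2.24] maxstep 0.17
   psi 0.9 -1.0 turn 152.0 [-0.91  0.2   2.04  1.42  1.76  0.9 ] maxstep 0.22
   psi 1.2 1.0 turn 103.0 [-0.82  0.45  1.69  1.31  1.95 -2.19] maxstep 0.17
   psi 1.2 -1.0 turn 140.0 [-0.82  0.45  1.69  1.31  1.95  0.95] maxstep 0.22
   psi 1.5 1.0 turn 112.0 [-0.72  0.69  1.32  1.26  2.15 -2.1 ] maxstep 0.17
   psi 1.5 -1.0 turn 129.0 [-0.72  0.69  1.32  1.26  2.15  1.04] maxstep 0.23
-x grasp [-0.61  0.02  1.69  0.    1.44  2.34]
  up [-0.61  0.06  1.19  0.    1.89  2.34] False
   psi 0.6 -1.0 turn 92.0 [-0.94 -0.1   2.34  1.59  1.55  0.89] maxstep 0.21
   psi 0.9 -1.0 turn 97.0 [-0.91  0.2   2.04  1.42  1.76  0.9 ] maxstep 0.17
   psi 1.2 -1.0 turn 103.0 [-0.82  0.45  1.69  1.31  1.95  0.95] maxstep 0.17
   psi 1.5 -1.0 turn 112.0 [-0.72  0.69  1.32  1.26  2.15  
[... 435 characters left out ...]
61  0.02  1.69  0.    1.44  0.77]
  up [-0.61  0.06  1.19  0.    1.89  0.77] False
   psi 0.6 1.0 turn 92.0 [-0.94 -0.1   2.34  1.59  1.55 -0.68] maxstep 0.21
   psi 0.6 -1.0 turn 164.0 [-0.94 -0.1   2.34  1.59  1.55  2.46] maxstep 0.22
   psi 0.9 1.0 turn 97.0 [-0.91  0.2   2.04  1.42  1.76 -0.67] maxstep 0.17
   psi 0.9 -1.0 turn 152.0 [-0.91  0.2   2.04  1.42  1.76  2.47] maxstep 0.22
   psi 1.2 1.0 turn 103.0 [-0.82  0.45  1.69  1.31  1.95 -0.62] maxstep 0.17
   psi 1.2 -1.0 turn 140.0 [-0.82  0.45  1.69  1.31  1.95  2.52] maxstep 0.22
   psi 1.5 1.0 turn 112.0 [-0.72  0.69  1.32  1.26  2.15 -0.53] maxstep 0.17
   psi 1.5 -1.0 turn 129.0 [-0.72  0.69  1.32  1.26  2.15  2.61] maxstep 0.23
```

Run:
```python
from plan import *
st();A=q2R(ctrl.get_state()['orientation']).as_matrix()
p=to((.45,.02,.38),A[:,2],A[:,0])
to(G+[0,0,.14],-k,sy,p)
```

```text
t 14.35 q [-0.52 -0.06  2.2   1.06  1.41 -0.56] p [0.4498 0.1519 0.1508] x [0.18 0.46 0.87] z [ 0.32  0.81 -0.49] f [-0.3 -0.7 -0.1] w 0.999 ff 0.0
[0.5563, 0.198, -0.8778] [0.0, 0.0, 0.0] rows 5.289798893213259 2.4437405174641954e-16
[-0.645, 0.3598, -0.6589] [0.0488, -0.1631, -0.0828] rows 4.948831781339916 7.933747714273115
```

```bash
python3 -m pendant '[[1,[0.556,0.198,-0.878],[0,0,0]],[1,[0.556,0.198,-0.878],[0,0,0]],[1,[0.556,0.198,-0.878],[0,0,0]],[1,[0.556,0.198,-0.878],[0,0,0]],[1,[0.556,0.198,-0.878],[0,0,0]],[1,[0.556,0.198,-0.878],[0,0,0]],[1,[0.556,0.198,-0.878],[0,0,0]]]'
python3 -m pendant '[[1,[0,0,0],[0.049,-0.163,-0.083]],[1,[0,0,0],[0.049,-0.163,-0.083]],[1,[0,0,0],[0.049,-0.163,-0.083]],[1,[0,0,0],[0.049,-0.163,-0.083]],[1,[-0.645,0.36,-0.659],[0.049,-0.163,-0.083]],[1,[-0.645,0.36,-0.659],[0.049,-0.163,-0.083]],[1,[-0.645,0.36,-0.659],[0.049,-0.163,-0.083]],[1,[-0.645,0.36,-0.659],[0.049,-0.163,-0.083]],[1,[-0.645,0.36,-0.659],[0.049,-0.163,-0.083]],[1,[-0.645,0.36,-0.659],[0.049,-0.163,-0.083]],[1,[-0.645,0.36,-0.659],[0.049,-0.163,-0.083]],[1,[-0.645,0.36,-0.659],[0.049,-0.163,-0.083]]]'
python3 - <<'E'
from plan import *
st()
s=ctrl.get_state();im=ctrl.grab_frame('wrist');cv2.imwrite('pics/w2.png',cv2.resize(im,(800,600),interpolation=cv2.INTER_CUBIC))
gx=np.array([.4515,-.2203,0])
print((proj(np.array([gx+[0,0,.24]+a*.007*sx+b*.010*sy for a,b in((1,1),(1,-1),(-1,-1),(-1,1))]),'wrist',s)*1.5625).round(1))
to(G,-k,sy)
E
```

```text
time_s: 15.05
tool_pos: [0.4506, 0.0192, 0.381]
orientation: [-0.281, 0.714, 0.486, 0.418]
force: [-0.0, 0.4, -0.8]
grip_width: 1.0
finger_force: 0.0
time_s: 16.25
tool_pos: [0.4516, -0.2196, 0.3206]
orientation: [-0.001, 0.632, 0.775, 0.0]
force: [-0.4, 0.8, 0.7]
grip_width: 1.004
finger_force: 0.0
t 16.25 q [-0.61 -0.02  1.44  0.    1.72 -0.81] p [ 0.4516 -0.2196  0.3206] x [-0.2   0.98  0.  ] z [-0.  0. -1.] f [-0.4  0.8  0.7] w 1.004 ff 0.0
[[420.1 291.1]
 [419.5 334.9]
 [387.6 334.8]
 [387.5 290.9]]
[-0.0026, -0.0009, 0.5606] [-0.0, -0.0001, 0.0005] rows 2.802827131543732 0.0203992109245994
```

View pics/w2.png

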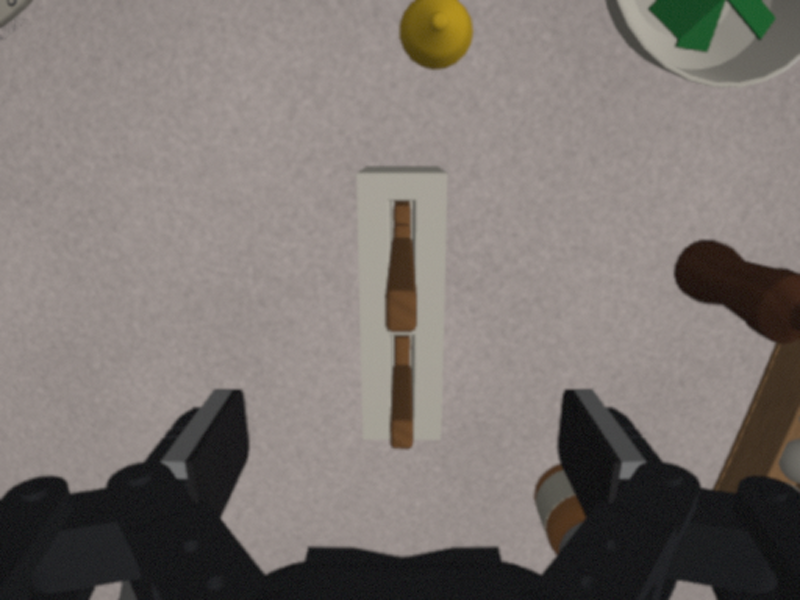

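```bash
python3 -m pendant '[[1,[0.001,-0.005,0.14],[0,0,0]],[1,[0.001,-0.005,0.28],[0,0,0]],[1,[0.001,-0.005,0.42],[0,0,0]],[1,[0.001,-0.005,0.51],[0,0,0]],[1,[0.001,-0.005,0.56],[0,0,0]],[1,[0.001,-0.005,0.56],[0,0,0]],[1,[0.001,-0.005,0.56],[0,0,0]],[0.2,[0.001,-0.005,0.56],[0,0,0]],[-0.2,[0.001,-0.005,0.56],[0,0,0]],[-0.4,[0.001,-0.005,0.56],[0,0,0]],[-0.5,[0.001,-0.005,0.56],[0,0,0]],[-0.5,[0.001,-0.005,0.56],[0,0,0]]]'
python3 -m pendant '[[-0.6,[0,0,0],[0,0,0]],[-0.7,[0,0,0],[0,0,0]],[-0.8,[0,0,0],[0,0,0]],[-1,[0,0,0],[0,0,0]],[-1,[0,0,0],[0,0,0]],[-1,[0,0,0],[0,0,0]],[-1,[0,0,0],[0,0,0]]]'
```

```text
time_s: 17.5
tool_pos: [0.4501, -0.221, 0.1816]
orientation: [0.0, 0.633, 0.774, 0.0]
force: [0.7, 0.3, -0.6]
grip_width: 0.248
finger_force: 0.0
time_s: 18.2
tool_pos: [0.4502, -0.221, 0.1817]
orientation: [0.0, 0.633, 0.774, 0.0]
force: [-0.3, 0.8, 4.0]
grip_width: 0.155
finger_force: 58.5
```

```bash
python3 -m pendant '[[-1,[0,0,-0.05],[0,0,0]],[-1,[0,0,-0.15],[0,0,0]],[-1,[0,0,-0.25],[0,0,0]],[-1,[0,0,-0.35],[0,0,0]],[-1,[0,0,-0.45],[0,0,0]],[-1,[0,0,-0.55],[0,0,0]],[-1,[0,0,-0.65],[0,0,0]],[-1,[0,0,-0.75],[0,0,0]],[-1,[0,0,-0.84],[0,0,0]],[-1,[0,0,-0.84],[0,0,0]],[-1,[0,0,-0.84],[0,0,0]]]'
python3 - <<'E'
from plan import *
s=st();d=np.array([c(1.2),s1:=s_(1.2) if 0 else np.sin(1.2),0]);bm[2]=.30
A=q2R(s['orientation']).as_matrix()
# 2 stages with via
Pf=bm-.126*d;Bf=rot(d,np.cross(k,d));rv=R.from_matrix(A.T@Bf).as_rotvec()
Bm=A@R.from_rotvec(rv/2).as_matrix();p=to((s['tool_pos']+Pf)/2+[0,0,.06],Bm[:,2],Bm[:,0]);to(Pf,d,Bf[:,0],p)
cv2.imwrite('pics/s6.png',cv2.resize(ctrl.grab_frame('side'),(512,384)))
E
```

```text
time_s: 19.3
tool_pos: [0.45, -0.2209, 0.3917]
orientation: [0.0, 0.633, 0.774, -0.0]
force: [-1.0, 0.4, -1.7]
grip_width: 0.156
finger_force: 58.6
t 19.3 q [-0.61 -0.01  1.29 -0.    1.86 -0.81] p [ 0.45   -0.2209  0.3917] x [-0.2   0.98 -0.  ] z [ 0. -0. -1.] f [-1.   0.4 -1.7] w 0.156 ff 58.6
[0.1948, 0.3218, -0.0567] [-0.1135, 0.062, -0.062] rows 1.9021849600647718 6.011969541599629
[-0.0721, -0.0295, 0.5609] [-0.1135, 0.062, -0.062] rows 2.831591205880972 6.011969541599626
```

View pics/s6.png

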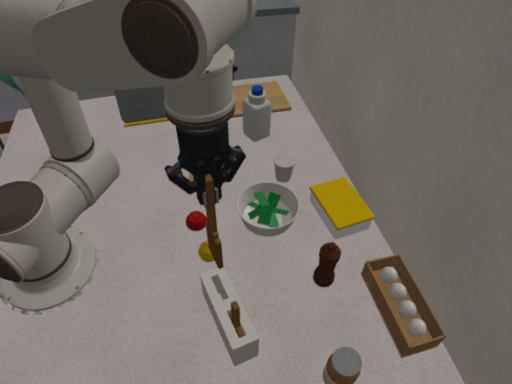

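```bash
python3 -m pendant '[[-1,[0.195,0.322,-0.057],[-0.113,0.062,-0.062]],[-1,[0.195,0.322,-0.057],[-0.113,0.062,-0.062]],[-1,[0.195,0.322,-0.057],[-0.113,0.062,-0.062]],[-1,[0.195,0.322,-0.057],[-0.113,0.062,-0.062]],[-1,[0.195,0.322,-0.057],[-0.113,0.062,-0.062]],[-1,[0.195,0.322,-0.057],[-0.113,0.062,-0.062]],[-1,[0.195,0.322,-0.057],[-0.113,0.062,-0.062]],[-1,[0.195,0.322,-0.057],[-0.113,0.062,-0.062]],[-1,[0.195,0.322,-0.057],[-0.113,0.062,-0.062]]]'
python3 -m pendant '[[-1,[0,0,0],[-0.113,0.062,-0.062]],[-1,[0,0,0],[-0.113,0.062,-0.062]],[-1,[0,0,0],[-0.113,0.062,-0.062]],[-1,[-0.02,0,0.15],[-0.113,0.062,-0.062]],[-1,[-0.04,-0.01,0.3],[-0.113,0.062,-0.062]],[-1,[-0.06,-0.02,0.45],[-0.113,0.062,-0.062]],[-1,[-0.072,-0.03,0.56],[-0.113,0.062,-0.062]],[-1,[-0.072,-0.03,0.56],[-0.113,0.062,-0.062]],[-1,[-0.072,-0.03,0.56],[-0.113,0.062,-0.062]],[-1,[-0.072,-0.03,0.56],[-0.113,0.062,-0.062]]]'
python3 - <<'E'
from plan import *
s=st();d=np.array([c(1.2),np.sin(1.2),0]);bm[2]=.30
to(bm-.126*d,d,np.cross(k,d))
a=ctrl.grab_frame('side')[:,60:360];b=ctrl.grab_frame('top')[60:330,100:460]
cv2.imwrite('pics/s7.png',np.hstack([cv2.resize(a,(400,512)),cv2.resize(b,(400,512))])[:, :])
print(proj([bm],'side'),proj([bm],'top'))
E
```

```text
time_s: 20.25
tool_pos: [0.5194, -0.1567, 0.4062]
orientation: [0.071, 0.425, 0.817, 0.384]
force: [-0.2, 0.9, -1.3]
grip_width: 0.158
finger_force: 59.3
time_s: 21.25
tool_pos: [0.5878, -0.0936, 0.3014]
orientation: [0.129, 0.131, 0.698, 0.692]
force: [-0.4, 0.3, -1.0]
grip_width: 0.157
finger_force: 59.5
t 21.25 q [-0.82  0.43  1.62  1.34  1.97 -2.09] p [ 0.5878 -0.0936  0.3014] x [-0.93  0.36  0.  ] z [ 0.36  0.93 -0.01] f [-0.4  0.3 -1. ] w 0.157 ff 59.5
[-0.0017, -0.0054, 0.0013] [-0.0012, -0.0002, -0.0001] rows 0.029219104651081847 0.05304847304581881
[[270.93330665 141.33369927]] [[246.83048011 167.89800457]]
```

View pics/s7.png

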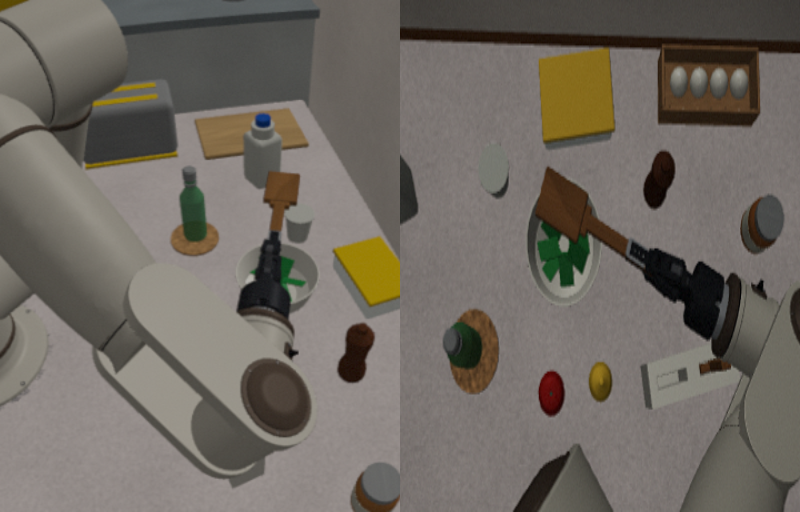

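```bash
python3 -m pendant '[[-1,[0,-0.005,0],[-0.001,0,0]],[-1,[0,-0.005,0],[-0.001,0,0]],[-1,[0,-0.005,0],[-0.001,0,0]],[-1,[0,-0.005,0],[-0.001,0,0]],[-1,[0,-0.005,0],[-0.001,0,0]]]'
python3 -c "
from bench import ctrl
print(ctrl.finish_job())"
```

```text
time_s: 21.85
tool_pos: [0.5879, -0.0938, 0.2985]
orientation: [0.129, 0.131, 0.695, 0.695]
force: [0.5, 0.4, -1.5]
grip_width: 0.154
finger_force: 59.5
the job is handed in; nothing more can be done
None
```

The job is handed in at 21.85 s of the 62 s allowed, with no verdict returned: the bottle was tipped to about 159° and stood back upright on its coaster, and the taller server is held level, about 0.3 m above the counter, with its blade over the centre of the bowl.

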